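# Switch off the roller mixer over the splash screen with the reaching rod

## Task

A sample tube on the roller mixer may be leaking, so switch the mixer off without putting the hand behind the clear splash screen: take the bent rod from its rest, reach over the screen, hook the rod's leg behind the slide lever and draw the lever towards you until you feel its end stop. Seat it there with a steady pull of about 10 newtons for a moment, without straining it, then hang the rod back in the two forks of its rest and let go. Only the rod may touch the mixer and the screen; leave the sample tubes and everything else on the bench where they are.

Things in the scene. Friction and masses are not known exactly. Their poses are not given: they have to be found in the camera images.
- mixer: Tube roller mixer, fixed: white housing 215 (x) by 300 (y) mm, flat control deck at z = 100 mm on the robot's side, with a timer knob 16 mm high at (-62, -55) mm; behind the deck three rubber rollers, tops at z = 132 mm, the first one's front at x = +6 mm. Origin: centre of its underside on the bench; x points away from the operator, z up.
- lever: Slide lever on the mixer's deck: black cap 10 (mixer x) by 28 (y) by 18 mm high on a short stem, top 25 mm above the deck. Slides along mixer x. Origin: on the deck under the cap's middle; axes as the mixer's. Starts switched on, 24 to 42 mm beyond its off stop in +x. Drags with 2 to 4 N on the way, stays where left. It (or the mixer) is strained if the rod presses on it with over 16 N.
- off_stop (a point): Off end of the slot, towards the operator: (-85, 50, 100) mm in the mixer's frame. The hard stop itself is set by a hidden adjusting screw: with the lever against it, the lever's origin lies within 6 mm of this point either way along mixer x, to be found by feel. The off contact closes when the rod pulls the lever against the stop with 7 N or more for 0.3 s.
- lever_far_face (a point): Centre of the flat far face (mixer +x side) of the lever's cap, 5 mm beyond the lever's origin and 16 mm above the deck: the face that the rod's leg pulls on.
- screen: Clear splash screen, fixed about 135 mm on the robot's side of the mixer's origin, parallel to its front: pane 6 mm thick, 348 mm wide (y), aluminium edges, top at z = 165 mm. Origin: centre of its underside; x points to the mixer, z up. The gripping fingers must stay on its -x side.
- rod: Bent reaching rod, 0.11 to 0.18 kg: black handle 110 mm long (x -55 to +55), 20 wide (y), 24 high (z); from it an 8 mm steel rod runs along +x to x = 210 mm and bends straight down into a leg (-z). Origin: middle of the handle on the rod's axis; z up. Balances at x = 25 mm. Grip it firmly (100 N) or it tilts in the fingers under the pull.
- rod_tip (a point): Lower end of the rod's leg, at (210, 0, -75) mm in the rod's frame.
- rest: Aluminium rest of the rod, fixed: base plate 240 by 85 by 8 mm with two upright posts 10 mm thick ending in 45 degree V forks, at x = -115 (mouth 45 mm wide, 100 mm high; takes the rear of the handle) and x = +75 mm (mouth 42 mm wide, 115 mm high; takes the thin rod). Origin: on the bench; x along the rod towards its leg, z up.
- rod_place (a point): Where the rod's origin lies when the rod hangs in both forks of its rest: (-75, 0, 100) mm in the rest's frame; the rod's axes are then those of the rest, its leg hanging free beyond the plate's end.
- tube_a: Closed sample tube 16 mm thick, about 100 mm long with its cap, lying across on the mixer between the first and second roller; origin at its middle.
- tube_b: The same kind of tube between the second and third roller.
- tube_rack: White plastic rack 240 by 85 by 50 mm, its capped tubes up to 82 mm high, fixed on the bench on the other side from the rest. Origin: centre of its underside.
- vial_a: White plastic vial 26 mm thick, 55 mm high, standing on the bench near the robot; origin at the centre of its underside.
- vial_b: Another such vial.
- cassette: White flat test cassette 70 by 22 by 6 mm lying on the bench in front of the screen; origin at the centre of its underside.
- tip_bowl: Glass bowl 110 mm wide, 75 mm high, full of yellow pipette tips, on the right; origin at the centre of its underside.
- buffer_jar: Amber glass jar 72 mm thick, 110 mm high, on the left; origin at the centre of its underside.
- marker: Black marker pen 122 mm long, 12 mm thick, lying on the bench on the right; origin at its middle.

How it is judged:
By the outcome, as a careful person would: the job done as asked, in the order asked, and still so for the second after the job is handed in, with the robot touching nothing.
It also fails if it takes over 61 s, if anything falls off the work surface, if the arm or the gripper's body presses on something with over 40 N, if the wrist force passes 120 N, or if a joint passes its speed limit or range.

## Robot

A 6-joint arm with a two-finger parallel gripper is mounted at the origin on the work surface. World frame = base frame: x ahead of the robot, y to its left, z up, the work surface at z = 0. Lengths are in m, angles in rad, forces in N, time in s.
With the tool pointing down it reaches from about 0.325 to 0.875 m from the base axis. Payload 4.4 kg.
Tool frame: the origin (TCP) lies at the centre of the arm's flange, where the gripper is bolted on; the fingertips stand 173 mm ahead of it and the grasp point (between the pads) lies ctrl.tcp_to_grasp ahead of it (ctrl.tcp_to_grasp is the distance from the TCP to the grasp point, in m); z points along the fingers, y is the direction in which the jaws open and shut (so a half turn about z gives the same grasp; the last joint's range is limited). The gripper opens to 85 mm and grips with 20 to 120 N. Pads are 22 mm wide; open, the fingers measure 114 mm over their backs; the gripper's body (76 mm by 85 mm) begins 54 mm behind the grasp point. The pads swing forward as they close: fully open they stand 13 mm farther back than shut.
Start: joints at [-1.361, 0.207, 1.542, -0, 1.393, -0.15], TCP at [0.203, -0.538, 0.405] pointing down, gripper open.
Joint ranges: [-2.73, 2.73], [-0.86, 2.22], [0.23, 2.46], [-1.11, 4.25], [0.08, 2.63], [-2.82, 2.82]. Speed limits (rad/s): [2.79, 2.79, 3.14, 3.14, 3.14, 3.14].

## Interface

Orientations are given as [roll, pitch, yaw] about the fixed x, y, z axes, in that order (R = Rz(yaw) Ry(pitch) Rx(roll)).
In Python, from cell import status, grab_frame, camera_info, order, ctrl gives the robot as it stands. The module is installed in compiled form; this text tells all that it offers.
- The arm moves only by the tool jog_arm, never from a script. Its argument "plan" is a list that holds one entry, the list of rows, each a list of 5 numbers: the finger opening in cm, from 0 to 8.54, then the shift along the tool's x, y, z in cm, then the turn about the tool's z in degrees. A call has 1 to 12 rows; each row is the pose to reach, as a shift and turn from the pose commanded when the call began, along the tool's axes at that moment; what a row does not reach only later rows make up. A row lasts 1/8 s, in which the tool goes at most 62.5 mm and 10.7 degrees, less where a joint would pass 70% of its speed; a pose out of reach is approached as far as the arm can. A call with a gripper value outside its range is refused whole. The fingers move at their own pace and stop on an object; "squeeze" is the grip in N (left out, the last holds). Time passes only in rows, so rows that repeat a pose let the fingers close. It gives the time, the measured TCP pose, the force and the opening at its end, in the units of the state.
- status.observe(): the state, without advancing time (a new reading comes with each control period).
- grab_frame(name): name is "scene" or "top"; returns (picture, depth): 384x512x3 uint8, red, green, blue; 384x512 float32, m along the optical axis (not along the pixel's ray), 0 where there is no reading.
- camera_info(name): a dict with "fovy" (degrees; the focal length in pixels is half the picture's height over the tangent of half this angle, whatever the lens; pixels are square), "cx", "cy" (the principal point, pixels), "world_to_cam" (4x4, takes a point from world to camera coordinates). Camera axes: x right, y down, z forward; pixel columns grow to the right and rows downward; lengths in m; the calibration is good to about 2 mm. A picture is of the moment at which its call begins. camera_info takes no time and is no camera call.
- order.hand_in(): hands the job in, once; it reports no verdict.
The state is a dict: "time": time; "joints": joint angles; "qvel": joint speeds; "tau": joint torques, N m; "tool_pos": TCP position; "tcp_rot": TCP orientation; "contact_force": force on the tool from outside, world axes, zero at the start; "ft_torque": the same for the moment, N m; "opening": finger opening in m.
Only numpy, scipy, OpenCV 4.12 (cv2) and the standard library are available. Lean on these libraries where they do the work, as an engineer would, in place of code of your own. Each camera call takes 0.05 s, during which the arm holds its last target.

## Working session

There is one attempt and no reset: what is moved stays moved. The work goes in short steps, Python scripts to look and compute and a tool call to move; the robot and the scene stay as the last step left them, time stands still between calls to the robot, and variables do not carry over. Pictures are saved under pics/ and viewed, and the job is handed in when it is done.

Besides the shell and the picture viewer there is one more tool, called as name(argument=value, ...), one argument or row to a line, values as JSON. jog_arm: Moves the arm, as the interface text tells. Its arguments: {"type":"object","properties":{"plan":{"type":"array","items":{"type":"array","items":{"type":"array","items":{"type":"number"}}}},"squeeze":{"type":"number"}},"required":["plan"]}

```bash
mkdir -p pics; ls; cat > h.py <<'E'
import numpy as np,cv2
from cell import status,grab_frame,camera_info,order,ctrl
def K(n):
    c=camera_info(n);f=192/np.tan(np.radians(c['fovy'])/2);return f,c['cx'],c['cy'],np.array(c['world_to_cam'])
def ray(n,u,v):
    f,cx,cy,T=K(n);R=T[:3,:3];o=-R.T@T[:3,3];d=R.T@np.array([(u-cx)/f,(v-cy)/f,1]);return o,d
def onz(n,u,v,z):
    o,d=ray(n,u,v);return o+d*(z-o[2])/d[2]
def proj(n,p):
    f,cx,cy,T=K(n);q=T[:3,:3]@np.asarray(p)+T[:3,3];return np.array([f*q[0]/q[2]+cx,f*q[1]/q[2]+cy])
def cloud(n,dep):
    f,cx,cy,T=K(n);v,u=np.mgrid[:384,:512];c=np.stack([(u-cx)/f*dep,(v-cy)/f*dep,dep],-1);w=(c-T[:3,3])@T[:3,:3];w[dep==0]=np.nan;return w
def grab(n,tag):
    a,d=grab_frame(n);np.savez(f'pics/{tag}.npz',a=a,d=d);cv2.imwrite(f'pics/{tag}.png',cv2.cvtColor(a,cv2.COLOR_RGB2BGR));return a,d
E
python3 - <<'E'
from h import *
print(status.observe(),ctrl.tcp_to_grasp)
for n in('scene','top'):
    grab(n,n+'0');print(camera_info(n))
    im=cv2.imread(f'pics/{n}0.png');cv2.imwrite(f'pics/{n}0b.png',cv2.resize(im,(800,600),interpolation=cv2.INTER_CUBIC))
E
```

```text
pics
{'time': 0.0, 'joints': array([-1.36050927e+00,  2.07452613e-01,  1.54301332e+00,  2.31365106e-05,
        1.39346156e+00, -1.50488442e-01]), 'qvel': array([ 0.00056047, -0.00094853,  0.00077987, -0.00184393,  0.00146582,
       -0.00216073]), 'tau': array([ 1.32244918e-04, -3.83039367e+01, -2.91591793e+01, -2.23506681e-04,
        1.06871990e-02, -1.83578908e-05]), 'tool_pos': array([ 0.20289488, -0.53761483,  0.4034786 ]), 'tcp_rot': array([-3.13928761e+00, -3.72548353e-04,  3.60770962e-01]), 'contact_force': array([ 0.02625637, -0.30093237,  0.92790637]), 'ft_torque': array([ 0.04493069,  0.02862234, -0.01992269]), 'opening': 0.08559403336995372} 0.1547
{'fovy': 45.30771541176141, 'cx': 248.52438707573148, 'cy': 187.25624409222573, 'world_to_cam': array([[ 0.24500571,  0.96940831, -0.0148233 , -0.13684495],
       [ 0.81248205, -0.21363893, -0.54243094, -0.41072197],
       [-0.52900389,  0.12085502, -0.83996961,  1.66905907],
       [ 0.        ,  0.        ,  0.        ,  1.        ]])}
{'fovy': 56.86101880063424, 'cx': 251.46198230629923, 'cy': 193.18428776723778, 'world_to_cam': array([[ 0.00961307, -0.99991231,  0.00910873, -0.03513299],
       [-0.98177013, -0.01116713, -0.1897438 ,  0.6090769 ],
       [ 0.18982888, -0.00711866, -0.98179138,  0.90306033],
       [ 0.        ,  0.        ,  0.        ,  1.        ]])}
```

View pics/scene0b.png

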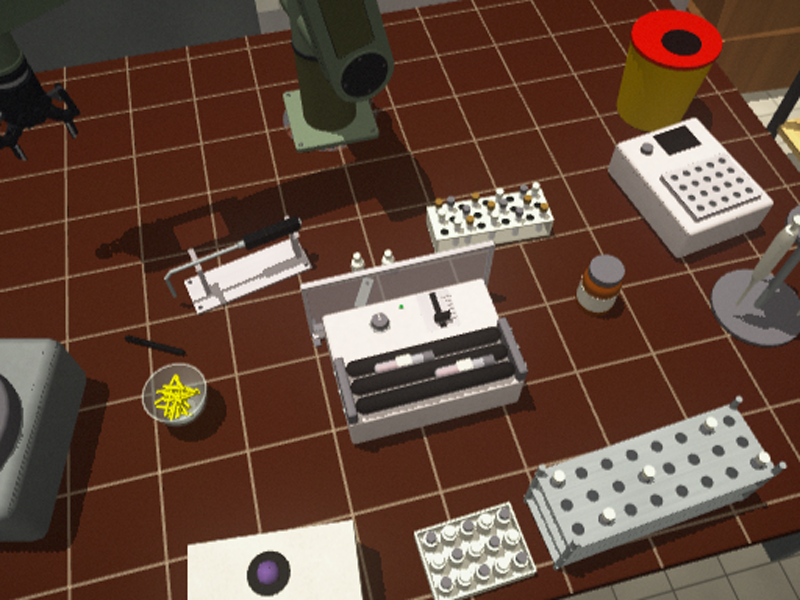

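View pics/top0b.png

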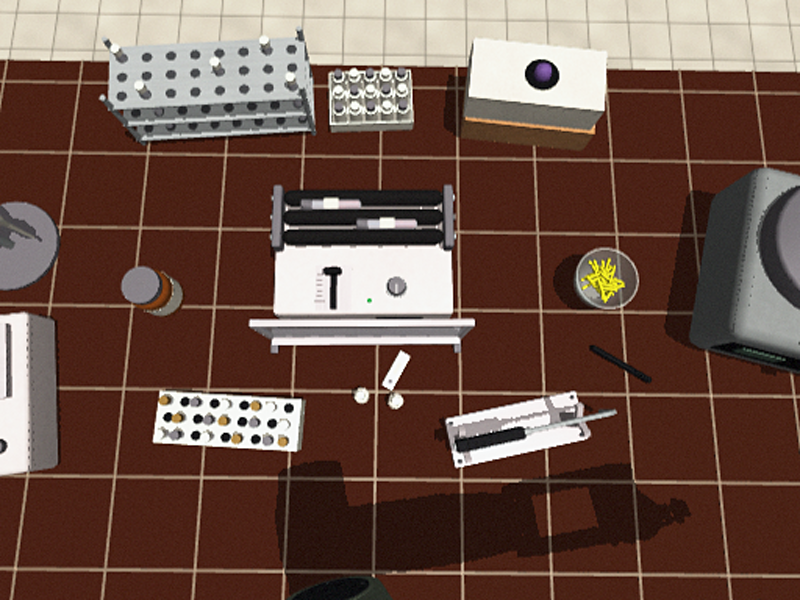

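The scene view shows the rest with the rod right of the screen, its leg pointing to the robot's right. The mixer is in the middle with the black T-lever at about (440,310). In the top view the rest is at (460–615, 395–465), the lever at (333,285), the screen front at row ~325, and the vials and cassette at (361–410, 350–400).

```bash
python3 - <<'E'
from h import *
for n,b in (('top',(270,230,410,320)),('scene',(90,130,215,210)),('top',(150,110,310,230)),('scene',(185,145,345,285))):
    a=cv2.imread(f'pics/{n}0.png');x0,y0,x1,y1=b
    c=a[y0:y1,x0:x1];s=min(800/(x1-x0),600/(y1-y0));s=int(s)
    cv2.imwrite(f'pics/crop_{n}_{x0}.png',cv2.resize(c,None,fx=s,fy=s,interpolation=cv2.INTER_NEAREST));print(n,x0,y0,s)
z=np.load('pics/top0.npz');w=cloud('top',z['d']);a=z['a']
def st(m):
    p=w[m];print(m.sum(),np.nanmin(p,0),np.nanmax(p,0),np.nanmedian(p,0))
g=a.astype(int).max(-1)
sub=np.zeros((384,512),bool);sub[245:305,280:400]=1
dark=(g<60)&sub&(w[...,2]>0.085)
st(dark)
from collections import Counter
rod=(w[...,2]>0.085)&sub;st(rod)
for z0 in (165,):
    m=(abs(w[...,2]-.165)<.006);m[:190]=0;m[225:]=0;m[:,:150]=0;m[:,310:]=0;st(m)
    r=cv2.minAreaRect(w[m][:,:2].astype(np.float32));print(r)
m=(abs(w[...,2]-.1)<.004);m[:150]=0;m[205:]=0;m[:,:160]=0;m[:,300:]=0;st(m);print(cv2.minAreaRect(w[m][:,:2].astype(np.float32)))
E
```

```text
top 270 230 5
scene 90 130 6
top 150 110 5
scene 185 145 4
346 [ 0.36503092 -0.23738894  0.08915765] [ 0.40156864 -0.1282508   0.11588506] [ 0.38237193 -0.18077238  0.11148604]
790 [ 0.3449456  -0.3914131   0.08591699] [ 0.43890072 -0.12501433  0.11724293] [ 0.39063143 -0.21432204  0.1085728 ]
665 [ 0.54782538 -0.15182262  0.15910603] [0.56435148 0.19350417 0.16836782] [0.55592843 0.02290796 0.16422056]
((0.5563148856163025, 0.020815029740333557), (0.011080343276262283, 0.34523484110832214), 1.094920039176941)
4700 [ 0.57921311 -0.12675139  0.09600136] [0.70513028 0.17176125 0.10395433] [0.63918266 0.0244852  0.09937634]
((0.6409218907356262, 0.022177979350090027), (0.12206153571605682, 0.2981707453727722), 1.3602620363235474)
```

```bash
ls pics
```

```text
crop_scene_185.png
crop_scene_90.png
crop_top_150.png
crop_top_270.png
scene0.npz
scene0.png
scene0b.png
top0.npz
top0.png
top0b.png
```

View pics/crop_top_270.png

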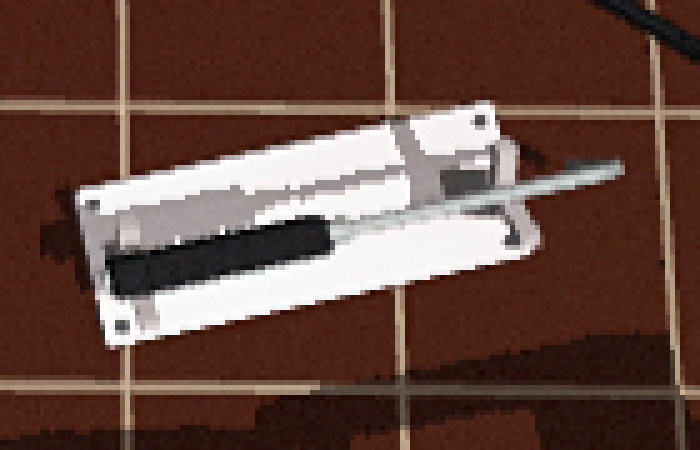

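View pics/crop_top_150.png

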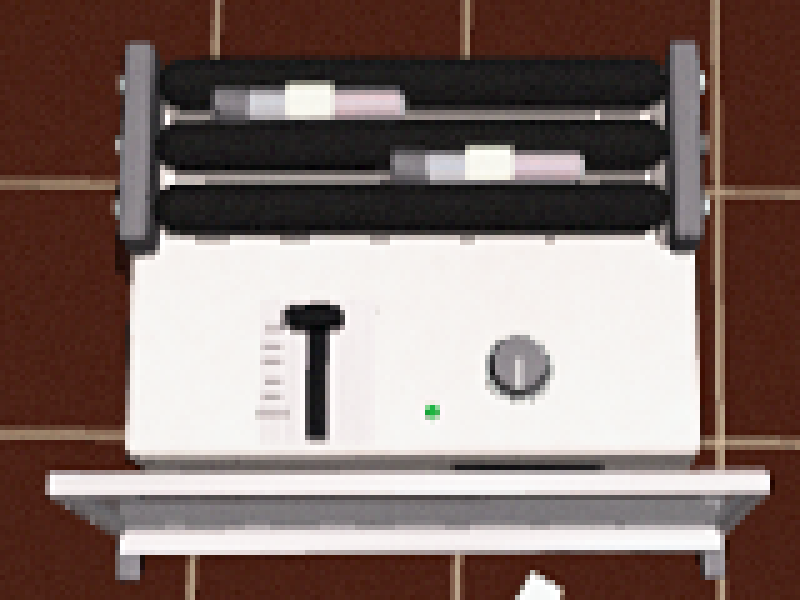

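View pics/crop_scene_185.png

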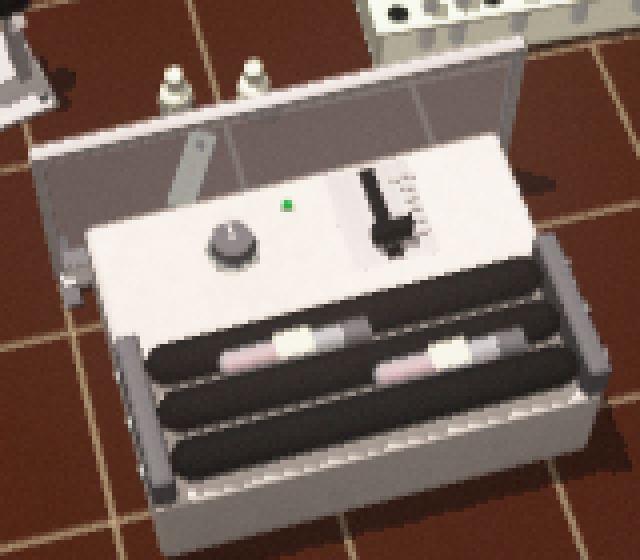

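```bash
python3 - <<'E'
from h import *
z=np.load('pics/top0.npz');w=cloud('top',z['d']);a=z['a'];g=a.astype(int).max(-1)
sub=np.zeros((384,512),bool);sub[245:305,280:400]=1
# handle
m=((g<60)&sub&(w[...,2]>0.106)).astype(np.uint8)
n,l,s,c=cv2.connectedComponentsWithStats(m);k=1+s[1:,4].argmax();p=w[l==k]
r=cv2.minAreaRect(p[:,:2].astype(np.float32));print('handle',r,np.median(p[:,2]),s[k])
vv,uu=np.where(l==k)
q=np.array([onz('top',u,v,.112)[:2] for u,v in zip(uu,vv)],np.float32);r2=cv2.minAreaRect(q);print(r2,cv2.boxPoints(r2).round(4).tolist())
# thin rod
m=(g>90)&sub&(w[...,2]>0.095)&(w[...,2]<.112)&(w[...,1]<-.25)
p=w[m];print(m.sum(),p.min(0),p.max(0))
L=cv2.fitLine(p[:,:2].astype(np.float32),cv2.DIST_HUBER,0,.001,.001).ravel();print('rod dir',np.degrees(np.arctan2(L[1],L[0])),L)
# lever
m=(g<60)&(w[...,2]>0.104)&(w[...,2]<.135);m[:165]=0;m[205:]=0;m[:,:190]=0;m[:,240:]=0
p=w[m];print('lever',m.sum(),p.min(0),p.max(0),np.median(p,0))
for v in range(165,202):
    i=np.where(m[v])[0]
    if len(i):print(v,i.min(),i.max(),w[v,i].mean(0).round(4),w[v,i][:,2].max().round(4))
E
```

```text
handle ((0.3822108209133148, -0.18229946494102478), (0.01764131709933281, 0.1091185063123703), 12.910409927368164) 0.11154244021598966 [292 273  44  16 324]
((0.3825305998325348, -0.18191349506378174), (0.017765406519174576, 0.10924573242664337), 12.915202140808105) [[0.36169999837875366, -0.1307000070810318], [0.38609999418258667, -0.2371000051498413], [0.4034000039100647, -0.23319999873638153], [0.3790000081062317, -0.1266999989748001]]
236 [ 0.38822627 -0.38322848  0.09576897] [ 0.43890072 -0.25064763  0.11143678]
rod dir -77.73588 [ 0.21241851 -0.9771788   0.41104183 -0.3188858 ]
lever 49 [0.64351111 0.05966218 0.1148896 ] [0.65386899 0.08586153 0.1283679 ] [0.64798217 0.07272602 0.12336892]
171 208 216 [0.6534 0.073  0.1234] 0.1258
172 207 217 [0.6506 0.0729 0.1241] 0.1272
173 207 217 [0.6478 0.0727 0.1247] 0.1284
174 208 217 [0.6455 0.0715 0.1235] 0.1264
175 208 215 [0.644  0.0745 0.1188] 0.1213
```

The top crop shows the handle from (292,273) 44 px wide, with the rod running to the upper right, and the lever cap at (207–217, 171–175). The heights agree with the text: handle top 0.1115, lever top about 0.125, screen 0.164 and deck 0.099. Next I compute the approach move.

```bash
cat >> h.py <<'E'
def to(p,yaw=None):
    s=status.observe();y=s['tcp_rot'][2];d=np.asarray(p)-s['tool_pos']
    x=np.array([np.cos(y),np.sin(y),0]);yy=np.array([np.sin(y),-np.cos(y),0])
    t=0 if yaw is None else -((yaw-np.degrees(y)+180)%360-180)
    print('cm x,y,z,turn',(100*np.array([d@x,d@yy,-d[2]])).round(2),round(t,2))
E
python3 - <<'E'
from h import *
z=np.load('pics/top0.npz');w=cloud('top',z['d'])
m=(abs(w[...,2]-.165)<.006);m[:190]=0;m[225:]=0;m[:,:150]=0;m[:,310:]=0;p=w[m]
L=cv2.fitLine(p[:,:2].astype(np.float32),cv2.DIST_HUBER,0,.001,.001).ravel();print('screen',np.degrees(np.arctan2(L[1],L[0]))-90,L)
# front row edge
m=(abs(w[...,2]-.1)<.004);m[:150]=0;m[205:]=0;m[:,:160]=0;m[:,300:]=0;print(np.nanmedian(w[m],0))
for u in range(180,285,10):
    v=np.where(m[:,u])[0]
    if len(v):print(u,w[v.max(),u].round(4),w[v.min(),u].round(4))
# scene view of handle: cross-check
z2=np.load('pics/scene0.npz');w2=cloud('scene',z2['d']);g=z2['a'].max(-1)
m=(g<60)&(w2[...,2]>.1)&(w2[...,2]<.125)&(w2[...,0]>.33)&(w2[...,0]<.43)&(w2[...,1]<-.1)&(w2[...,1]>-.26)
p=w2[m];print('scene handle',m.sum(),cv2.minAreaRect(p[:,:2].astype(np.float32)),p[:,2].max())
m=(g<60)&(w2[...,2]>.108)&(w2[...,2]<.135)&(w2[...,0]>.6)&(w2[...,0]<.67)&(abs(w2[...,1]-.073)<.03)
p=w2[m];print('lever',m.sum(),p.min(0),p.max(0),np.median(p,0)); t=p[p[:,2]>.121];print(len(t),t.min(0),t.max(0))
to((.3868,-.2015,.33),102.4)
E
```

```text
screen -178.88031 [ 0.01954105 -0.999809    0.55596274  0.02119849]
[0.63918266 0.0244852  0.09937634]
180 [0.5793 0.1561 0.0967] [0.6851 0.1603 0.1015]
190 [0.5817 0.1299 0.0999] [0.6965 0.1346 0.101 ]
200 [0.582  0.1041 0.0997] [0.6976 0.1086 0.0986]
210 [0.5823 0.0784 0.0998] [0.6979 0.0822 0.0986]
220 [0.5805 0.0528 0.0968] [0.6986 0.0558 0.0973]
230 [0.5832 0.0269 0.0981] [0.6987 0.0293 0.0982]
240 [0.5836 0.001  0.0974] [0.6986 0.0028 0.0995]
250 [ 0.5838 -0.0248  0.098 ] [ 0.6985 -0.0236  0.101 ]
260 [ 0.5838 -0.0507  0.0992] [ 0.6987 -0.05    0.1013]
270 [ 0.5839 -0.0765  0.1005] [ 0.6999 -0.0766  0.0985]
280 [ 0.5847 -0.1026  0.0976] [ 0.6998 -0.103   0.1   ]
scene handle 273 ((0.38564127683639526, -0.18302008509635925), (0.02365940809249878, 0.10833553969860077), 11.719315528869629) 0.11700662124412405
lever 52 [0.6469479  0.05892881 0.10949767] [0.65871954 0.0854038  0.12796851] [0.65520079 0.07162877 0.12224156]
31 [0.6469479  0.05892881 0.12133115] [0.65871954 0.0854038  0.12796851]
cm x,y,z,turn [ 29.07 -24.96   7.36] -81.73
```

jog_arm(
  plan=[
    [[8.5,3.6,-3.1,0.5,-10],[8.5,7.2,-6.2,1,-20],[8.5,10.8,-9.3,2,-30],[8.5,14.4,-12.4,3,-40],[8.5,18,-15.5,4,-50],[8.5,21.6,-18.6,5,-60],[8.5,25.2,-21.7,6,-70],[8.5,29.07,-24.96,7.36,-80],[8.5,29.07,-24.96,7.36,-81.7],[8.5,29.07,-24.96,7.36,-81.7]],
  ],
  squeeze=100,
)

```text
time: 1.35
tool_pos: [0.3868, -0.2019, 0.331]
tcp_rot: [-3.141, 0.0, 1.787]
contact_force: [-0.1, -0.3, 0.2]
opening: 0.085
```

```bash
python3 - <<'E'
from h import *
s=status.observe();print(s['time'],s['tool_pos'],np.degrees(s['tcp_rot']),s['contact_force'],s['joints'])
to((.3868,-.2015,.2537),102.4)
for n in('scene','top'):
    grab(n,n+'1');im=cv2.imread(f'pics/{n}1.png')
    x0,y0,x1,y1=(270,200,410,320) if n=='top' else (70,60,270,230)
    cv2.imwrite(f'pics/{n}1b.png',cv2.resize(im[y0:y1,x0:x1],None,fx=4,fy=4,interpolation=cv2.INTER_CUBIC))
E
```

```text
1.35 [ 0.38679228 -0.20193653  0.33102085] [-1.79969913e+02  1.72071520e-02  1.02361552e+02] [-0.06271831 -0.32450731  0.19034995] [-6.79819600e-01 -1.46848688e-02  1.94540297e+00 -6.38501723e-04
  1.21096843e+00 -8.95344459e-01]
cm x,y,z,turn [0.04 0.01 7.73] -0.04
```

View pics/scene1b.png

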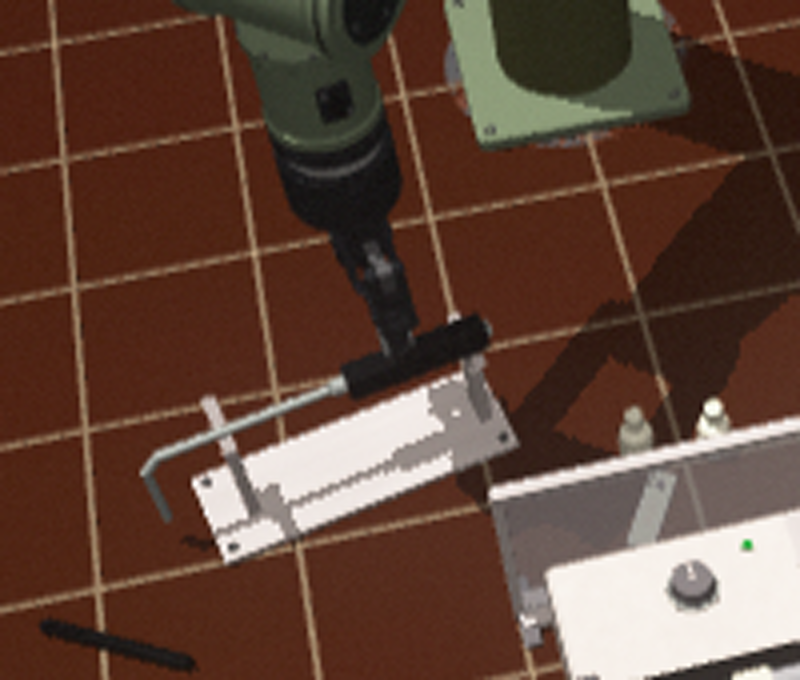

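View pics/top1b.png

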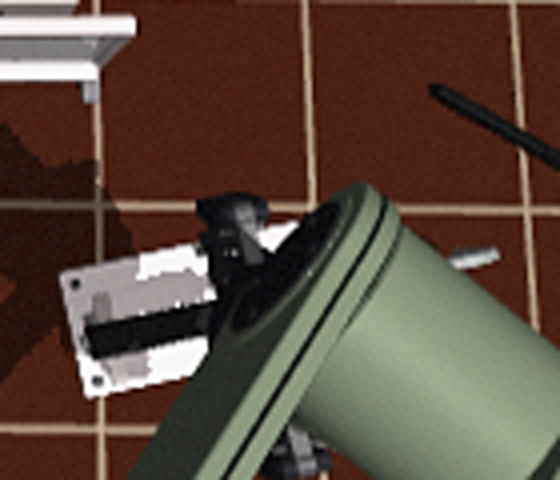

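In both views the open fingers straddle the handle's middle. I lower and grip.

jog_arm(
  plan=[
    [[8.5,0,0,3,0],[8.5,0,0,5.5,0],[8.5,0,0,7,0],[8.5,0,0,7.7,0],[8.5,0,0,7.7,0],[1.5,0,0,7.7,0],[1.5,0,0,7.7,0],[1.5,0,0,7.7,0],[1.5,0,0,7.7,0],[1.5,0,0,7.7,0],[1.5,0,0,7.7,0],[1.5,0,0,7.7,0]],
  ],
  squeeze=100,
)

```text
time: 2.95
tool_pos: [0.3875, -0.202, 0.2546]
tcp_rot: [3.14, 0.001, 1.787]
contact_force: [4.3, 1.9, 3.9]
opening: 0.0185
```

```bash
python3 - <<'E'
from h import *
s=status.observe();print(s['time'],s['tool_pos'],np.degrees(s['tcp_rot']),s['contact_force'],s['opening'])
E
```

```text
2.95 [ 0.38749284 -0.20196432  0.25464017] [1.79886582e+02 6.03648278e-02 1.02372861e+02] [4.33533344 1.86731972 3.88256265] 0.018512543269373606
```

jog_arm(
  plan=[
    [[0,0,0,0,0],[0,0,0,-1,0],[0,0,0,-3,0],[0,0,0,-6,0],[0,0,0,-9,0],[0,0,0,-12,0],[0,0,0,-15,0],[0,0,0,-17,0],[0,0,0,-18,0],[0,0,0,-18,0],[0,0,0,-18,0]],
  ],
  squeeze=100,
)

```text
time: 4.32
tool_pos: [0.3864, -0.2016, 0.4327]
tcp_rot: [-3.14, -0.002, 1.787]
contact_force: [0.3, 0.8, -1.7]
opening: 0.0188
```

```bash
python3 - <<'E'
from h import *
s=status.observe();print(s['time'],s['tool_pos'],np.degrees(s['tcp_rot']),s['contact_force'],s['ft_torque'],s['opening'])
for n in('scene','top'):
    grab(n,n+'2');im=cv2.imread(f'pics/{n}2.png')
    x0,y0,x1,y1=(270,200,430,320) if n=='top' else (50,50,250,200)
    cv2.imwrite(f'pics/{n}2b.png',cv2.resize(im[y0:y1,x0:x1],None,fx=4,fy=4,interpolation=cv2.INTER_CUBIC))
E
```

```text
4.325 [ 0.38639635 -0.20162968  0.43273722] [-1.79881773e+02 -1.19574850e-01  1.02360554e+02] [ 0.27715353  0.78364077 -1.7220612 ] [ 8.51723935e-04  3.12068212e-02 -1.12707852e-06] 0.018806681249374065
```

View pics/scene2b.png

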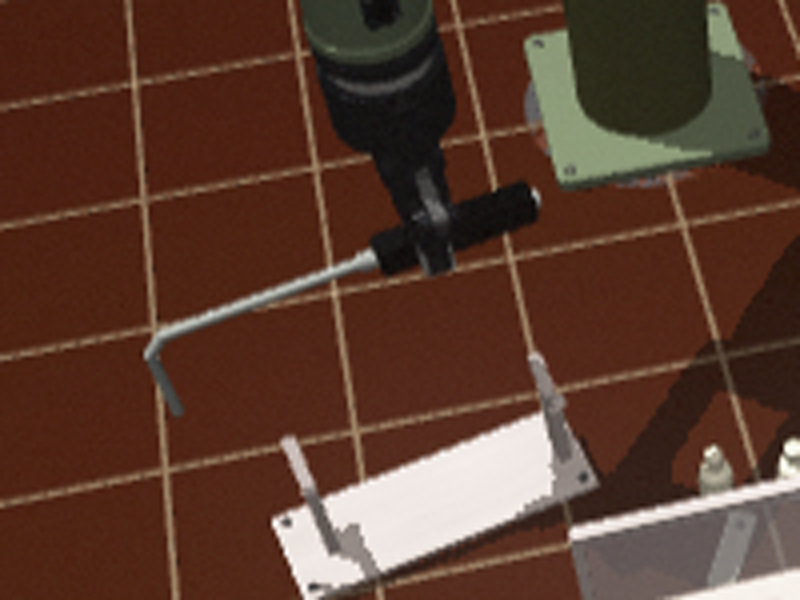

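View pics/top2b.png

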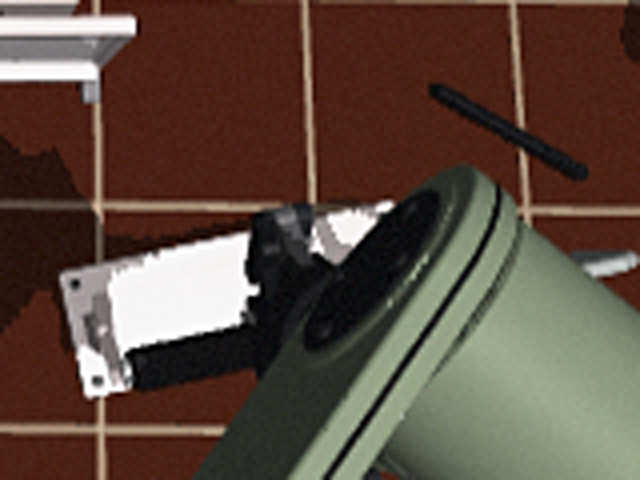

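The rod is lifted clear and level, with its tip at scene pixel (94,152). Next I bring it over the mixer, staying high.

```bash
python3 - <<'E'
from h import *
to((.482,.069,.4327),181.1)
E
```

```text
cm x,y,z,turn [2.439e+01 1.512e+01 1.000e-02] -78.73
```

jog_arm(
  plan=[
    [[0,1,0.6,0,-4],[0,4,2.5,0,-13],[0,7,4.3,0,-23],[0,10,6.2,0,-33],[0,13,8.1,0,-43],[0,16,9.9,0,-53],[0,19,11.8,0,-62],[0,22,13.6,0,-71],[0,23.8,14.8,0,-77],[0,24.39,15.12,0,-78.7],[0,24.39,15.12,0,-78.7],[0,24.39,15.12,0,-78.7]],
  ],
)

```text
time: 5.92
tool_pos: [0.4821, 0.0681, 0.4339]
tcp_rot: [-3.141, -0.001, -3.125]
contact_force: [-0.1, 0.1, -1.4]
opening: 0.0187
```

```bash
python3 - <<'E'
from h import *
s=status.observe();print(s['time'],s['tool_pos'],np.degrees(s['tcp_rot']),s['contact_force'],s['opening'])
for n in('scene','top'):
    a,d=grab(n,n+'3');im=cv2.imread(f'pics/{n}3.png')
    x0,y0,x1,y1=(150,110,310,230) if n=='top' else (185,100,345,220)
    cv2.imwrite(f'pics/{n}3b.png',cv2.resize(im[y0:y1,x0:x1],None,fx=5,fy=5,interpolation=cv2.INTER_CUBIC))
    w=cloud(n,d);m=(w[...,2]>.18)&(w[...,2]<.285)&(w[...,0]>.58)&(w[...,0]<.72)&(abs(w[...,1]-.07)<.04)
    vv,uu=np.where(m);p=w[m];print(n,m.sum(),p.min(0),p.max(0))
    for i in np.argsort(vv)[::6]:print(uu[i],vv[i],p[i].round(4))
g=s['tool_pos']
for x in (.19,):
    y=s['tcp_rot'][2]+np.pi;t=g+np.array([x*np.cos(y),x*np.sin(y),-.1547]);print('bend',t)
    for n in('scene','top'):print(n,proj(n,t),proj(n,t-[0,0,.075]))
E
```

```text
5.925 [0.48207701 0.06807289 0.43385616] [-1.79975012e+02 -3.43849840e-02 -1.79032489e+02] [-0.08527946  0.08632912 -1.41237164] 0.018690390674408357
scene 164 [0.58020136 0.06560621 0.20716853] [0.67975162 0.07570308 0.28499968]
275 144 [0.5817 0.0656 0.2843]
278 146 [0.5868 0.072  0.2805]
277 148 [0.5914 0.0681 0.2795]
277 150 [0.5955 0.067  0.2771]
280 151 [0.6028 0.0724 0.2805]
279 153 [0.6102 0.0676 0.2835]
279 155 [0.6137 0.0667 0.2801]
280 157 [0.6224 0.0665 0.2834]
283 158 [0.6266 0.0728 0.2828]
283 160 [0.6323 0.0712 0.2827]
282 162 [0.637  0.0673 0.2821]
285 163 [0.6421 0.0732 0.2827]
286 165 [0.6476 0.0741 0.2816]
285 167 [0.654  0.0696 0.2837]
285 169 [0.6583 0.0684 0.2818]
288 170 [0.6629 0.0745 0.2819]
287 172 [0.665  0.0716 0.2775]
287 174 [0.6677 0.071  0.2732]
286 176 [0.6706 0.0679 0.2699]
288 177 [0.674  0.0719 0.2691]
287 179 [0.6757 0.0692 0.264 ]
289 180 [0.6728 0.0757 0.2531]
287 182 [0.6753 0.0701 0.2502]
287 184 [0.6782 0.0695 0.2458]
287 186 [0.6759 0.0709 0.233 ]
287 188 [0.6774 0.0709 0.2262]
285 190 [0.674  0.0674 0.2133]
287 191 [0.6779 0.0714 0.213 ]
to
[... 467 characters left out ...]
691 0.2845]
204 160 [0.636  0.0734 0.2827]
206 161 [0.6341 0.0692 0.2817]
204 163 [0.6298 0.0733 0.2816]
206 164 [0.6275 0.0689 0.2822]
204 166 [0.6231 0.073  0.282 ]
206 167 [0.6206 0.0685 0.2836]
204 169 [0.6169 0.0729 0.2811]
206 170 [0.6146 0.0685 0.2818]
204 172 [0.6106 0.0728 0.2803]
206 173 [0.6077 0.0681 0.2834]
204 175 [0.6033 0.0721 0.2837]
206 176 [0.6013 0.0679 0.2833]
204 178 [0.5974 0.0722 0.2815]
206 179 [0.5952 0.0678 0.2822]
204 181 [0.5905 0.0717 0.2837]
206 182 [0.5888 0.0676 0.2819]
204 184 [0.5845 0.0717 0.2819]
bend [0.67204992 0.07128112 0.27915616]
scene [287.76293003 173.99896867] [286.05914219 190.98931263]
top [205.77204027 144.17276434] [209.53498435 154.60536444]
```

View pics/scene3b.png

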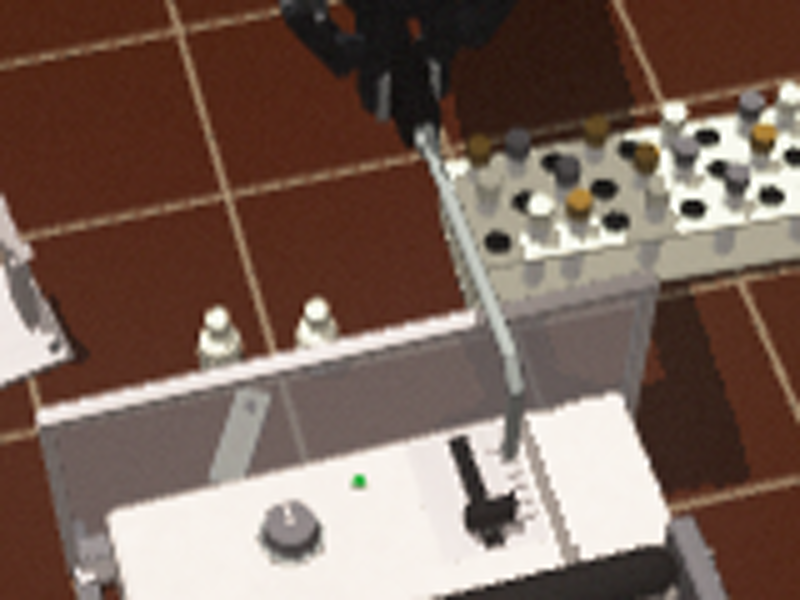

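View pics/top3b.png

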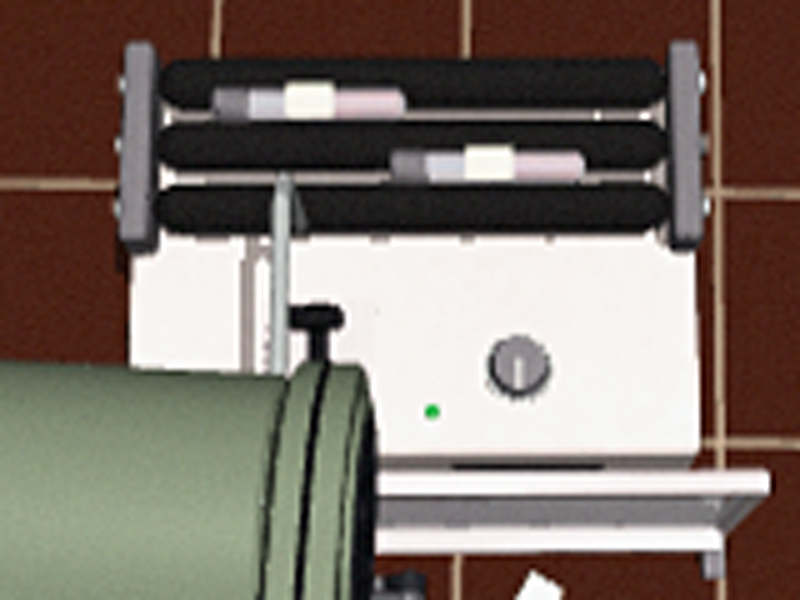

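The rod's bend and tip land on the predicted pixels (top: (206,145) and (209,154)). The leg is at y≈0.071 against the lever's 0.073, with about an 11 mm gap beyond the far face. I descend.

jog_arm(
  plan=[
    [[0,0,-0.1,1,0],[0,0,-0.1,3,0],[0,0,-0.1,5,0],[0,0,-0.1,7,0],[0,0,-0.1,8.2,0],[0,0,-0.1,9,0],[0,0,-0.1,9.5,0],[0,0,-0.1,9.7,0],[0,0,-0.1,9.7,0],[0,0,-0.1,9.7,0]],
  ],
)

```text
time: 7.28
tool_pos: [0.4825, 0.0678, 0.3376]
tcp_rot: [-3.142, 0.001, -3.123]
contact_force: [0.4, 0.9, -1.4]
opening: 0.0186
```

```bash
python3 - <<'E'
from h import *
s=status.observe();print(s['time'],s['tool_pos'],np.degrees(s['tcp_rot']),s['contact_force'],s['ft_torque'],s['opening'])
for n in('scene','top'):
    a,d=grab(n,n+'4');im=cv2.imread(f'pics/{n}4.png')
    x0,y0,x1,y1=(150,110,310,230) if n=='top' else (250,150,350,225)
    cv2.imwrite(f'pics/{n}4b.png',cv2.resize(im[y0:y1,x0:x1],None,fx=5+3*(n=='scene'),fy=5+3*(n=='scene'),interpolation=cv2.INTER_CUBIC))
E
```

```text
7.275 [0.48249703 0.06780672 0.33759195] [-1.79995647e+02  6.22382000e-02 -1.78926418e+02] [ 0.42737427  0.90128539 -1.41904009] [-0.00920123 -0.00029197 -0.04569346] 0.018558367920379577
```

View pics/scene4b.png

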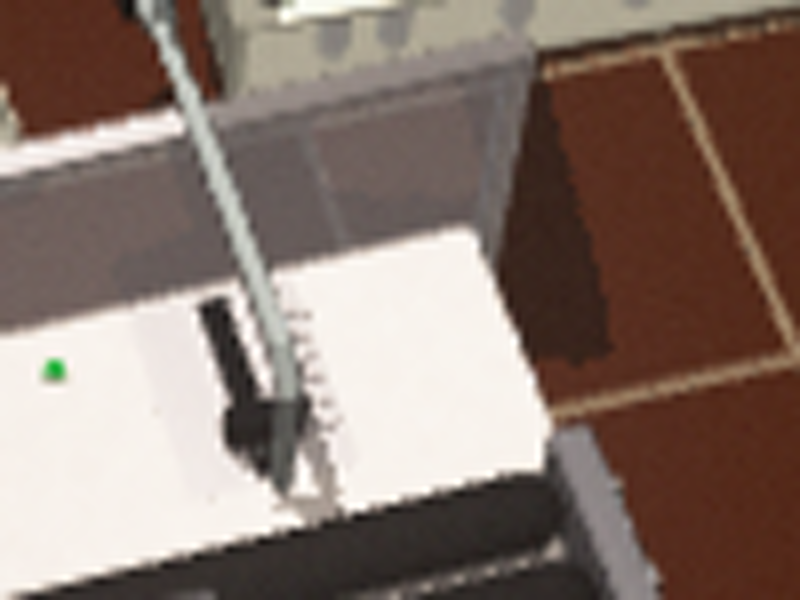

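View pics/top4b.png

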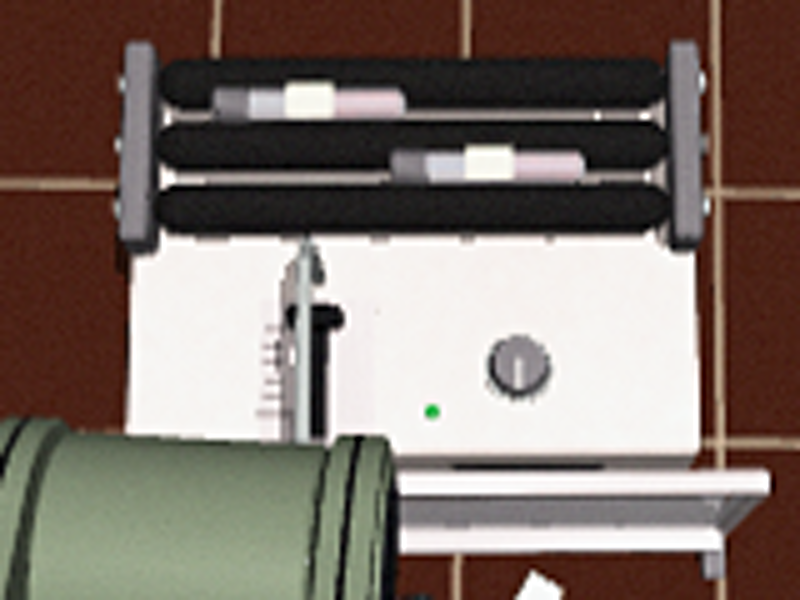

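```bash
python3 - <<'E'
from h import *
for n in('scene','top'):
    d=np.load(f'pics/{n}4.npz')['d'];w=cloud(n,d)
    for z0,z1 in((.105,.122),(.122,.14),(.14,.17)):
        m=(w[...,2]>z0)&(w[...,2]<z1)&(w[...,0]>.661)&(w[...,0]<.69)&(abs(w[...,1]-.07)<.03)
        p=w[m]
        if len(p):print(n,z0,m.sum(),np.median(p,0).round(4),p.min(0).round(4),p.max(0).round(4))
    m=(w[...,2]>.178)&(w[...,2]<.2)&(w[...,0]>.56)&(w[...,0]<.69);p=w[m]
    L=cv2.fitLine(p[:,:2].astype(np.float32),cv2.DIST_HUBER,0,.001,.001).ravel();print(n,'rod line',L,np.degrees(np.arctan2(L[1],L[0])), 'y at .672',L[3]+(.672-L[2])*L[1]/L[0],np.median(p[:,2]))
    print(proj(n,(.66,.0727,.116)),proj(n,(.672,.0727,.116)))
E
```

```text
scene 0.105 8 [0.6767 0.0713 0.1121] [0.6636 0.0653 0.106 ] [0.6817 0.0753 0.1213]
scene 0.122 9 [0.677  0.0711 0.1285] [0.6737 0.0686 0.1229] [0.6781 0.074  0.1392]
scene 0.14 20 [0.6771 0.0703 0.1555] [0.6736 0.0674 0.1409] [0.6792 0.0752 0.1677]
scene rod line [ 0.06397223 -0.9979517   0.64556706 -0.32481232] -86.33215 y at .672 -0.73715985 0.18646847397750427
[283.50134427 204.83999523] [284.78678381 208.59275717]
top 0.105 3 [0.6676 0.0687 0.1201] [0.6675 0.0687 0.1199] [0.6702 0.0712 0.1201]
top 0.122 4 [0.6688 0.0686 0.1335] [0.6677 0.0672 0.1289] [0.671  0.0704 0.1384]
top 0.14 4 [0.6696 0.0679 0.1547] [0.6681 0.0673 0.1464] [0.6714 0.0687 0.1618]
top rod line [ 0.04509238 -0.99898285  0.6411864  -0.348725  ] -87.41551 y at .672 -1.0313731 0.18933715777777757
[212.49302989 169.23704391] [212.63456785 164.73636869]
```

The leg is 2 mm off the cap's centre line, which is fine. I pull along the tool's +x, the first stretch well short of any possible stop.

jog_arm(
  plan=[
    [[0,0.4,0,0,0],[0,0.7,0,0,0],[0,0.9,0,0,0],[0,1.1,0,0,0],[0,1.3,0,0,0],[0,1.6,0,0,0],[0,1.9,0,0,0],[0,2.2,0,0,0],[0,2.5,0,0,0],[0,2.8,0,0,0],[0,3,0,0,0],[0,3.1,0,0,0]],
  ],
)

```text
time: 8.88
tool_pos: [0.4512, 0.0672, 0.3372]
tcp_rot: [-3.142, 0.0, -3.123]
contact_force: [3.9, -0.4, -3.0]
opening: 0.0186
```

```bash
cat > st.py <<'E'
from h import *
s=status.observe();print(s['time'],s['tool_pos'],np.degrees(s['tcp_rot']),s['contact_force'],s['ft_torque'],s['opening'])
E
python3 st.py
```

```text
8.875 [0.45119278 0.06722842 0.33717122] [-1.79999493e+02  1.20593893e-02 -1.78926320e+02] [ 3.87778805 -0.44727982 -2.99006934] [ 0.00867497 -0.54741013  0.02912637] 0.018581833061263625
```

jog_arm(
  plan=[
    [[0,0.1,0,0,0],[0,0.15,0,0,0]],
  ],
)

```text
time: 9.12
tool_pos: [0.4498, 0.0672, 0.3371]
tcp_rot: [3.142, 0.0, -3.123]
contact_force: [3.5, 0.3, -1.8]
opening: 0.0186
```

jog_arm(
  plan=[
    [[0,0.1,0,0,0],[0,0.15,0,0,0]],
  ],
)

```text
time: 9.38
tool_pos: [0.4483, 0.0672, 0.3371]
tcp_rot: [-3.142, 0.0, -3.123]
contact_force: [3.0, -0.1, -2.5]
opening: 0.0184
```

jog_arm(
  plan=[
    [[0,0.1,0,0,0],[0,0.15,0,0,0]],
  ],
)

```text
time: 9.62
tool_pos: [0.4468, 0.0671, 0.3371]
tcp_rot: [-3.142, 0.0, -3.123]
contact_force: [4.1, -0.4, -2.5]
opening: 0.0184
```

jog_arm(
  plan=[
    [[0,0.1,0,0,0],[0,0.15,0,0,0]],
  ],
)

```text
time: 9.88
tool_pos: [0.4452, 0.0671, 0.3371]
tcp_rot: [3.142, -0.0, -3.123]
contact_force: [2.7, 0.2, -2.6]
opening: 0.0184
```

```bash
python3 st.py; python3 - <<'E'
from h import *
a,d=grab('scene','scene5');im=cv2.imread('pics/scene5.png');cv2.imwrite('pics/scene5b.png',cv2.resize(im[150:225,250:350],None,fx=8,fy=8,interpolation=cv2.INTER_CUBIC))
E
```

```text
9.875 [0.44523078 0.06710854 0.33708968] [ 1.79999248e+02 -2.20616108e-03 -1.78927317e+02] [ 2.741444    0.20955735 -2.62321589] [ 0.0655291  -0.53765852  0.00175657] 0.018406791981072933
```

View pics/scene5b.png

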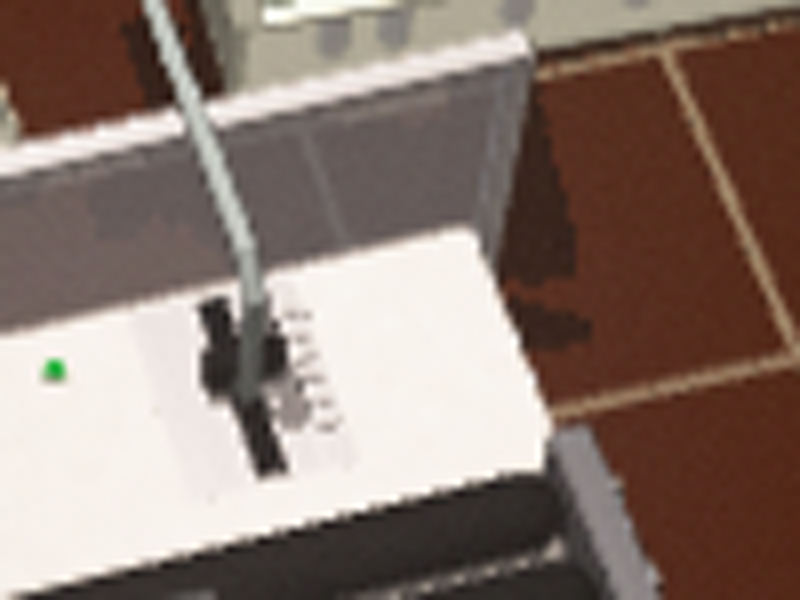

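The leg is well centred behind the cap, at (250,370) in the crop, and the lever has moved about 24 mm. I carry on in fine steps.

jog_arm(
  plan=[
    [[0,0.1,0,0,0],[0,0.15,0,0,0]],
  ],
)

```text
time: 10.18
tool_pos: [0.4437, 0.0671, 0.3371]
tcp_rot: [3.142, -0.0, -3.123]
contact_force: [3.5, -0.5, -3.5]
opening: 0.0185
```

```bash
python3 st.py
```

```text
10.175 [0.44374059 0.06707182 0.33706701] [ 1.79998608e+02 -4.14723450e-03 -1.78928908e+02] [ 3.54021831 -0.52251843 -3.46818491] [ 0.02511024 -0.55487957  0.00326836] 0.018463834736418907
```

jog_arm(
  plan=[
    [[0,0.1,0,0,0],[0,0.15,0,0,0]],
  ],
)

```text
time: 10.42
tool_pos: [0.4422, 0.0671, 0.3371]
tcp_rot: [3.142, -0.0, -3.123]
contact_force: [3.7, 1.4, -1.9]
opening: 0.0186
```

```bash
python3 st.py
```

```text
10.425 [0.44221963 0.06705332 0.33705381] [ 1.79998630e+02 -4.57096698e-03 -1.78929198e+02] [ 3.68711951  1.39630986 -1.93342419] [ 0.0358716  -0.56666228  0.06267635] 0.018561726358609792
```

jog_arm(
  plan=[
    [[0,0.1,0,0,0],[0,0.15,0,0,0]],
  ],
)

```text
time: 10.68
tool_pos: [0.4407, 0.067, 0.3371]
tcp_rot: [3.142, -0.0, -3.123]
contact_force: [2.6, 0.1, -2.5]
opening: 0.0186
```

jog_arm(
  plan=[
    [[0,0.1,0,0,0],[0,0.15,0,0,0]],
  ],
)

```text
time: 10.92
tool_pos: [0.4392, 0.067, 0.3371]
tcp_rot: [-3.142, -0.0, -3.123]
contact_force: [4.1, 0.1, -1.4]
opening: 0.0183
```

```bash
python3 st.py
```

```text
10.925 [0.43924635 0.06698841 0.33707691] [-1.79999028e+02 -5.95937734e-05 -1.78928107e+02] [ 4.11838444  0.12134968 -1.44410089] [ 0.01330784 -0.55592972  0.00722871] 0.01828228422770126
```

jog_arm(
  plan=[
    [[0,0.1,0,0,0],[0,0.15,0,0,0]],
  ],
)

```text
time: 11.18
tool_pos: [0.4377, 0.067, 0.3371]
tcp_rot: [3.142, -0.0, -3.123]
contact_force: [4.2, 0.3, -2.7]
opening: 0.0189
```

jog_arm(
  plan=[
    [[0,0.1,0,0,0],[0,0.15,0,0,0]],
  ],
)

```text
time: 11.42
tool_pos: [0.4362, 0.0669, 0.3371]
tcp_rot: [3.142, -0.0, -3.123]
contact_force: [3.6, 0.1, -2.8]
opening: 0.0186
```

jog_arm(
  plan=[
    [[0,0.1,0,0,0],[0,0.15,0,0,0]],
  ],
)

```text
time: 11.68
tool_pos: [0.4347, 0.0669, 0.3371]
tcp_rot: [-3.142, 0.0, -3.123]
contact_force: [3.2, 1.5, -2.1]
opening: 0.0186
```

jog_arm(
  plan=[
    [[0,0.1,0,0,0],[0,0.15,0,0,0]],
  ],
)

```text
time: 11.92
tool_pos: [0.4332, 0.0669, 0.3371]
tcp_rot: [3.142, -0.0, -3.123]
contact_force: [3.6, 0.8, -2.1]
opening: 0.019
```

jog_arm(
  plan=[
    [[0,0.1,0,0,0],[0,0.15,0,0,0]],
  ],
)

```text
time: 12.18
tool_pos: [0.4317, 0.0669, 0.3371]
tcp_rot: [3.142, -0.0, -3.123]
contact_force: [3.8, 0.1, -2.2]
opening: 0.0191
```

jog_arm(
  plan=[
    [[0,0.1,0,0,0],[0,0.15,0,0,0]],
  ],
)

```text
time: 12.42
tool_pos: [0.4302, 0.0668, 0.3371]
tcp_rot: [-3.142, -0.0, -3.123]
contact_force: [4.0, 0.3, -2.3]
opening: 0.0186
```

jog_arm(
  plan=[
    [[0,0.1,0,0,0],[0,0.15,0,0,0]],
  ],
)

```text
time: 12.68
tool_pos: [0.4287, 0.0668, 0.3371]
tcp_rot: [-3.142, 0.0, -3.123]
contact_force: [3.3, 0.3, -3.1]
opening: 0.0184
```

jog_arm(
  plan=[
    [[0,0.1,0,0,0],[0,0.15,0,0,0]],
  ],
)

```text
time: 12.92
tool_pos: [0.4278, 0.0668, 0.3373]
tcp_rot: [3.142, 0.003, -3.123]
contact_force: [6.9, 0.5, -4.1]
opening: 0.0185
```

The stop is felt: the force rises to about 7 N and the TCP lags. I settle and read.

jog_arm(
  plan=[
    [[0,0.03,0,0,0],[0,0.03,0,0,0]],
  ],
)

```text
time: 13.18
tool_pos: [0.4277, 0.0667, 0.3373]
tcp_rot: [3.142, 0.003, -3.123]
contact_force: [8.8, -0.3, -4.6]
opening: 0.0186
```

```bash
python3 st.py
```

```text
13.175 [0.42774761 0.06671413 0.33728112] [ 179.99773678    0.18123354 -178.93693065] [ 8.79176889 -0.28263838 -4.56792284] [ 0.08933263 -0.9798111   0.10856315] 0.018646773791278718
```

jog_arm(
  plan=[
    [[0,0.03,0,0,0],[0,0.03,0,0,0],[0,0.03,0,0,0]],
  ],
)

```text
time: 13.55
tool_pos: [0.4276, 0.0667, 0.3373]
tcp_rot: [3.142, 0.004, -3.123]
contact_force: [9.1, 0.5, -5.9]
opening: 0.0188
```

```bash
python3 st.py
```

```text
13.55 [0.42762906 0.06670981 0.33731355] [ 179.99786977    0.21902247 -178.93697102] [ 9.08974617  0.49825584 -5.91524944] [ 0.14235174 -1.00024372  0.12923727] 0.018840268070896386
```

jog_arm(
  plan=[
    [[0,0.02,0,0,0],[0,0.02,0,0,0],[0,0.02,0,0,0]],
  ],
)

```text
time: 13.92
tool_pos: [0.4276, 0.0667, 0.3374]
tcp_rot: [3.142, 0.004, -3.123]
contact_force: [9.0, 0.3, -6.6]
opening: 0.0187
```

jog_arm(
  plan=[
    [[0,0,0,0,0],[0,0,0,0,0],[0,0,0,0,0]],
  ],
)

```text
time: 14.3
tool_pos: [0.4276, 0.0667, 0.3373]
tcp_rot: [3.142, 0.004, -3.123]
contact_force: [9.5, 0.7, -6.0]
opening: 0.0187
```

```bash
python3 st.py;python3 - <<'E'
from h import *
a,d=grab('scene','scene6');im=cv2.imread('pics/scene6.png');cv2.imwrite('pics/scene6b.png',cv2.resize(im[150:225,250:350],None,fx=8,fy=8,interpolation=cv2.INTER_CUBIC))
E
```

```text
14.3 [0.42755732 0.06670493 0.33734114] [ 179.99598558    0.24498852 -178.93688488] [ 9.54370812  0.68469422 -6.00986785] [ 0.09020661 -1.13058755  0.07184605] 0.018711783666209802
```

View pics/scene6b.png

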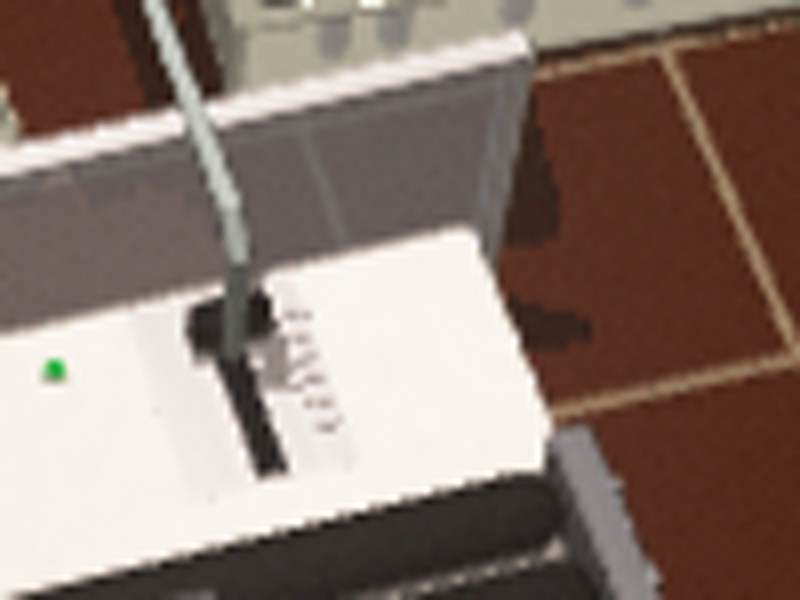

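```bash
python3 - <<'E'
from h import *
for t in('scene0','scene4','scene6'):
    a=np.load(f'pics/{t}.npz')['a'][190:202,252:262].astype(int);i=(a[...,1]-a[...,0]).argmax();print(t,a.reshape(-1,3)[i])
E
```

```text
scene0 [ 62 187  80]
scene4 [ 63 188  80]
scene6 [ 62 187  80]
```

jog_arm(
  plan=[
    [[0,0.02,0,0,0],[0,0.02,0,0,0],[0,0.02,0,0,0],[0,0.02,0,0,0],[0,0.02,0,0,0]],
  ],
)

```text
time: 14.98
tool_pos: [0.4275, 0.0667, 0.3374]
tcp_rot: [3.142, 0.005, -3.123]
contact_force: [9.5, 1.2, -7.4]
opening: 0.0186
```

```bash
python3 st.py
```

```text
14.975 [0.42746526 0.06668874 0.33737637] [ 179.99665259    0.27026866 -178.93769826] [ 9.54316803  1.17597861 -7.37188908] [ 0.14763835 -1.20005627  0.04691337] 0.0186153825067091
```

The lever was held against the stop at about 9.5 N for well over a second, and the LED pixel never changes. I now back the leg off, then lift.

jog_arm(
  plan=[
    [[0,-0.2,0,0,0],[0,-0.6,0,0,0],[0,-1.2,0,0,0],[0,-1.2,0,0,0],[0,-1.2,0,-1,0],[0,-1.2,0,-3,0],[0,-1.2,0,-5.5,0],[0,-1.2,0,-8,0],[0,-1.2,0,-9.3,0],[0,-1.2,0,-9.7,0],[0,-1.2,0,-9.7,0]],
  ],
)

```text
time: 16.35
tool_pos: [0.4381, 0.067, 0.4336]
tcp_rot: [3.142, -0.001, -3.123]
contact_force: [-0.0, 0.6, -1.8]
opening: 0.0186
```

```bash
python3 st.py; python3 - <<'E'
from h import *
s=status.observe()
for n in('scene','top'):
    a,d=grab(n,n+'7');w=cloud(n,d);m=(w[...,2]>.18)&(w[...,2]<.295)&(w[...,0]>.5)&(w[...,0]<.72)&(abs(w[...,1]-.07)<.04)
    p=w[m];u=np.where(p[:,2]>.27);q=p[u];q=q[(q[:,0]>.57)&(q[:,0]<.61)]
    L=cv2.fitLine(q.astype(np.float32),cv2.DIST_HUBER,0,.001,.001).ravel();print(n,len(q),L,'yaw',np.degrees(np.arctan(L[1]/L[0])),'pitch',np.degrees(np.arctan(L[2]/L[0])),p.max(0))
    y=s['tcp_rot'][2]+np.pi;t=s['tool_pos']+np.array([.19*np.cos(y),.19*np.sin(y),-.1547]);print(proj(n,t),proj(n,t-[0,0,.075]))
    im=cv2.imread(f'pics/{n}7.png');x0,y0=(150,110) if n=='top' else (200,110)
    cv2.imwrite(f'pics/{n}7b.png',cv2.resize(im[y0:y0+120,x0:x0+160],None,fx=5,fy=5,interpolation=cv2.INTER_CUBIC))
E
```

```text
16.35 [0.43808281 0.06697828 0.43362674] [ 1.79995159e+02 -4.97762236e-02 -1.78927333e+02] [-0.02874732  0.58740281 -1.83883278] [0.01545746 0.01922149 0.03300739] 0.01857460156882445
scene 43 [0.99991995 0.01012381 0.00759175 0.58978647 0.06938194 0.28097653] yaw 0.58007807 pitch 0.43500176 [0.63658536 0.07450038 0.28546203]
[282.17566283 159.59335585] [280.80560661 177.0183527 ]
top 73 [ 0.99918103  0.04044527 -0.00116852  0.5900015   0.06887806  0.28028288] yaw 2.317977 pitch -0.06700611 [0.62959781 0.07401988 0.28444547]
[205.42800109 164.14834392] [209.2589807  172.89373415]
```

View pics/scene7b.png

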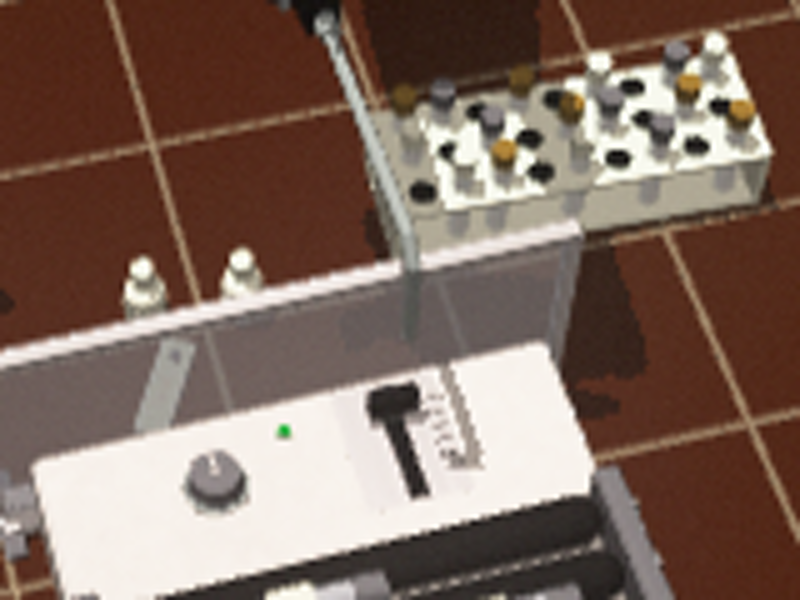

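View pics/top7b.png

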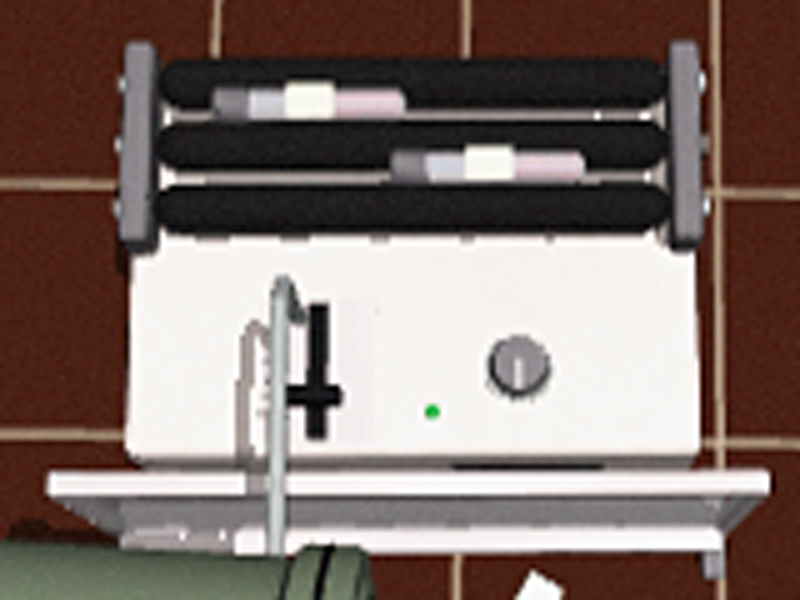

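The lever sits at the off end (top crop (315,395)) and the rod is still level in the grip; tubes and vials are unmoved. I return the rod above the rest.

```bash
python3 - <<'E'
from h import *
to((.3875,-.202,.4330),102.37)
E
```

```text
cm x,y,z,turn [  5.55 -26.8   -0.  ] 78.7
```

jog_arm(
  plan=[
    [[0,0.2,-1,0,4],[0,0.9,-4.4,0,13],[0,1.6,-7.7,0,23],[0,2.3,-11,0,33],[0,3,-14.4,0,43],[0,3.7,-17.7,0,53],[0,4.4,-21,0,62],[0,5.1,-24.3,0,71],[0,5.45,-26.2,0,77],[0,5.55,-26.8,0,78.7],[0,5.55,-26.8,0,78.7],[0,5.55,-26.8,0,78.7]],
  ],
)

```text
time: 17.95
tool_pos: [0.3879, -0.2013, 0.4338]
tcp_rot: [-3.141, -0.001, 1.789]
contact_force: [0.3, -0.1, -1.7]
opening: 0.0189
```

```bash
python3 st.py; python3 - <<'E'
from h import *
to((.3875,-.202,.433),102.37)
a,d=grab('scene','scene8');im=cv2.imread('pics/scene8.png');cv2.imwrite('pics/scene8b.png',cv2.resize(im[50:200,50:250],None,fx=4,fy=4,interpolation=cv2.INTER_CUBIC))
b=np.load('pics/scene2.npz')['a'];print(np.abs(a[60:160,50:170].astype(int)-b[60:160,50:170]).mean())
E
```

```text
17.95 [ 0.38791839 -0.20130067  0.43380504] [-1.79989187e+02 -4.55032959e-02  1.02475871e+02] [ 0.30007359 -0.06867161 -1.69597024] [ 0.06140049  0.00276527 -0.00668277] 0.018859419129082764
cm x,y,z,turn [-0.06 -0.06  0.08] 0.11
2.2008055555555557
```

View pics/scene8b.png

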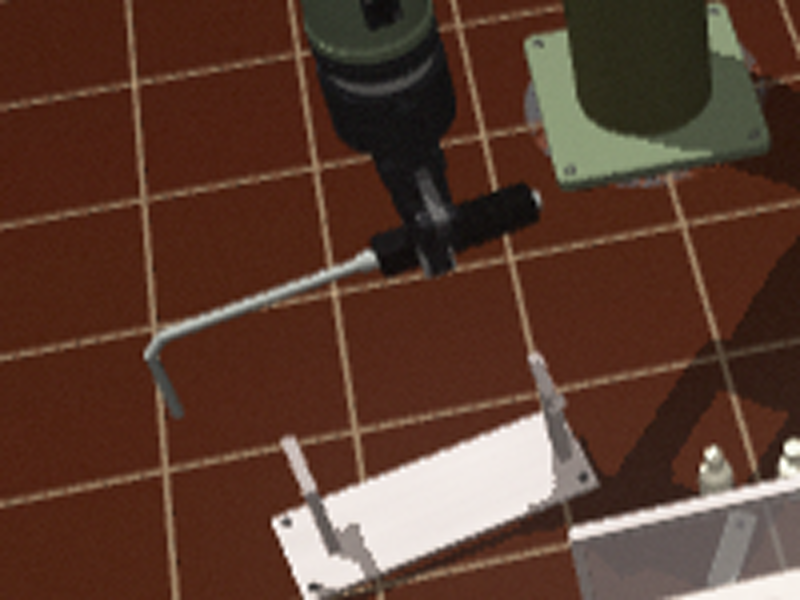

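The pose matches the one after the lift (tip at crop (178,412)). I lower into the forks, slowly at the end.

jog_arm(
  plan=[
    [[0,-0.05,-0.05,1,0.1],[0,-0.05,-0.05,3.5,0.1],[0,-0.05,-0.05,6.5,0.1],[0,-0.05,-0.05,9.5,0.1],[0,-0.05,-0.05,12,0.1],[0,-0.05,-0.05,14,0.1],[0,-0.05,-0.05,15.5,0.1],[0,-0.05,-0.05,16.5,0.1],[0,-0.05,-0.05,17.1,0.1],[0,-0.05,-0.05,17.5,0.1],[0,-0.05,-0.05,17.6,0.1],[0,-0.05,-0.05,17.6,0.1]],
  ],
)

```text
time: 19.5
tool_pos: [0.3876, -0.2027, 0.2584]
tcp_rot: [3.141, 0.001, 1.785]
contact_force: [0.0, -0.8, -2.0]
opening: 0.0185
```

```bash
python3 st.py; python3 - <<'E'
from h import *
to((.3875,-.202,.2546),102.37)
a,d=grab('scene','scene9');im=cv2.imread('pics/scene9.png');cv2.imwrite('pics/scene9b.png',cv2.resize(im[60:230,70:270],None,fx=4,fy=4,interpolation=cv2.INTER_CUBIC))
E
```

```text
19.5 [ 0.38758299 -0.2027433   0.25839903] [1.79972845e+02 3.34651860e-02 1.02270035e+02] [ 0.00645554 -0.82890466 -2.02224937] [0.0102022  0.00746249 0.00159506] 0.018507889584776584
cm x,y,z,turn [0.07 0.01 0.38] -0.1
```

View pics/scene9b.png

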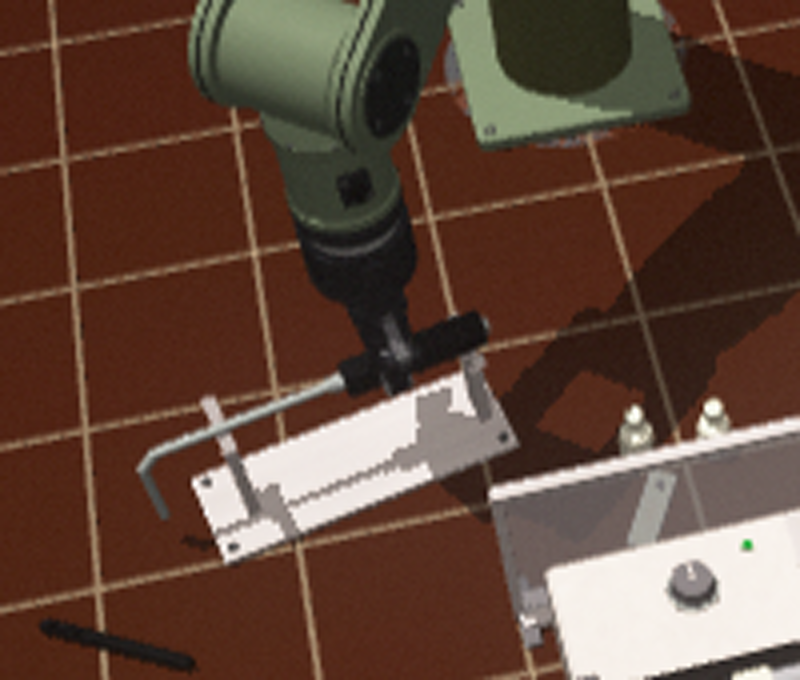

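jog_arm(
  plan=[
    [[0,0.05,0,0.1,-0.1],[0,0.05,0,0.2,-0.1],[0,0.05,0,0.3,-0.1],[0,0.05,0,0.35,-0.1],[0,0.05,0,0.35,-0.1]],
  ],
)

```text
time: 20.18
tool_pos: [0.3877, -0.2023, 0.2549]
tcp_rot: [3.141, 0.001, 1.787]
contact_force: [0.6, 1.1, 0.5]
opening: 0.0185
```

```bash
python3 st.py
```

```text
20.175 [ 0.38765613 -0.20225537  0.25493472] [1.79950010e+02 3.54867108e-02 1.02371145e+02] [0.6182511  1.09953548 0.47762169] [ 0.08688622 -0.13176825  0.08511841] 0.01853802227969496
```

jog_arm(
  plan=[
    [[0,0,0,0.03,0],[0,0,0,0.03,0],[2.2,0,0,0.03,0],[2.6,0,0,0.03,0],[3.5,0,0,0.03,0],[5,0,0,0.03,0],[8.5,0,0,0.03,0],[8.5,0,0,0.03,0],[8.5,0,0,0.03,0],[8.5,0,0,0.03,0]],
  ],
)

```text
time: 21.42
tool_pos: [0.3873, -0.2021, 0.2543]
tcp_rot: [-3.142, 0.0, 1.787]
contact_force: [-0.7, -0.5, 0.2]
opening: 0.085
```

```bash
python3 st.py; python3 - <<'E'
from h import *
a,d=grab('scene','scene10');im=cv2.imread('pics/scene10.png');cv2.imwrite('pics/scene10b.png',cv2.resize(im[60:230,70:270],None,fx=4,fy=4,interpolation=cv2.INTER_CUBIC))
E
```

```text
21.425 [ 0.38734658 -0.20210713  0.2542832 ] [-1.79999372e+02  1.48935960e-03  1.02375885e+02] [-0.67826536 -0.52865329  0.23393013] [ 0.0130664  -0.01922775  0.07009183] 0.08499383082891569
```

View pics/scene10b.png

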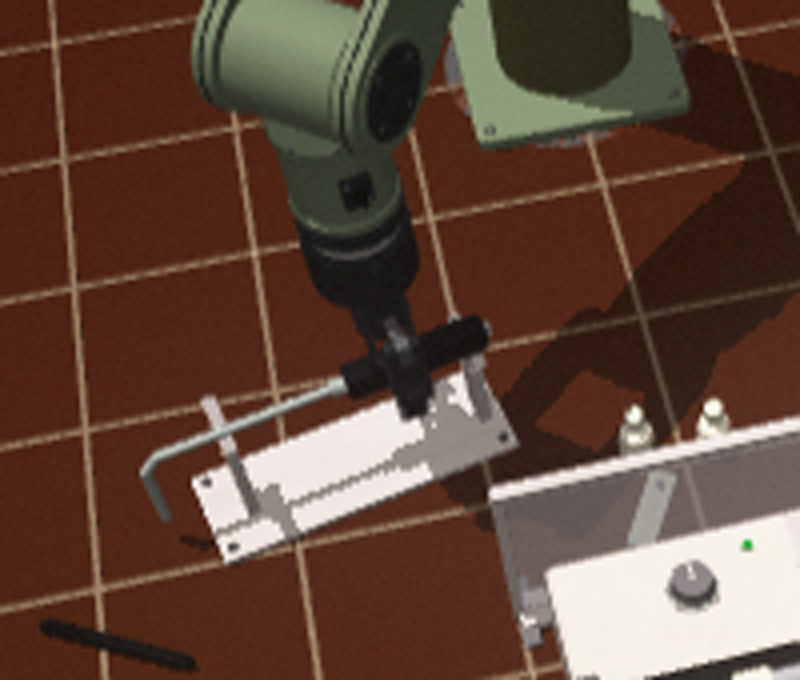

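The rod hangs in both forks and the fingers are open. I retreat upward and then sideways to clear the view.

jog_arm(
  plan=[
    [[8.5,0,0,-1,0],[8.5,0,0,-4,0],[8.5,0,0,-8,0],[8.5,0,0,-12,0],[8.5,0,0,-15,0],[8.5,-4,0,-16,0],[8.5,-9,0,-16,0],[8.5,-14,0,-16,0],[8.5,-18,0,-16,0],[8.5,-20,0,-16,0],[8.5,-20,0,-16,0],[8.5,-20,0,-16,0]],
  ],
)

```text
time: 22.98
tool_pos: [0.4301, -0.3967, 0.4144]
tcp_rot: [-3.142, -0.001, 1.787]
contact_force: [0.8, 0.7, 0.5]
opening: 0.0851
```

```bash
python3 st.py; python3 - <<'E'
from h import *
for n in('scene','top'):
    a,d=grab(n,n+'11');w=cloud(n,d);im=cv2.imread(f'pics/{n}11.png');cv2.imwrite(f'pics/{n}11b.png',cv2.resize(im,(800,600),interpolation=cv2.INTER_CUBIC))
    b=np.load(f'pics/{n}0.npz')['a'];df=np.abs(a.astype(int)-b).max(-1)>60
    cv2.imwrite(f'pics/{n}11d.png',cv2.resize((df*255).astype(np.uint8),(800,600)))
    g=a.max(-1)
    m=(g<60)&(w[...,2]>.106)&(w[...,2]<.125)&(w[...,0]>.33)&(w[...,0]<.43)&(w[...,1]<-.1)&(w[...,1]>-.26)
    p=w[m];print(n,len(p),cv2.minAreaRect(p[:,:2].astype(np.float32)) if len(p) else '', np.median(p,0))
E
```

```text
22.975 [ 0.43006213 -0.39671218  0.41442422] [-1.79998422e+02 -4.45305662e-02  1.02388568e+02] [0.7641105  0.65794287 0.46414691] [ 0.01102971 -0.01883061  0.0566403 ] 0.08505657252190536
scene 219 ((0.3873603045940399, -0.1834094524383545), (0.027350321412086487, 0.10850785672664642), 10.931990623474121) [ 0.38658492 -0.18450438  0.11079571]
top 338 ((0.3829118013381958, -0.18400083482265472), (0.018664466217160225, 0.11094208806753159), 13.282881736755371) [ 0.38224391 -0.18099841  0.11138062]
```

View pics/scene11b.png

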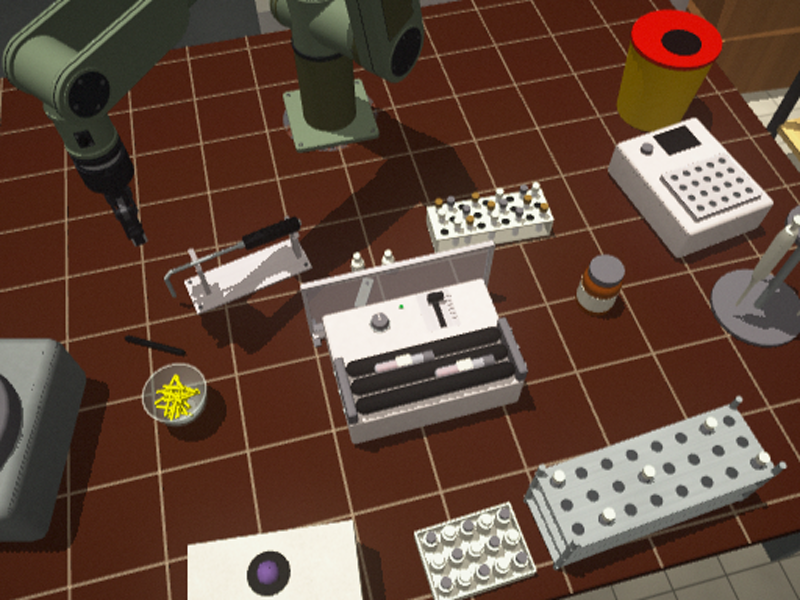

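View pics/top11b.png

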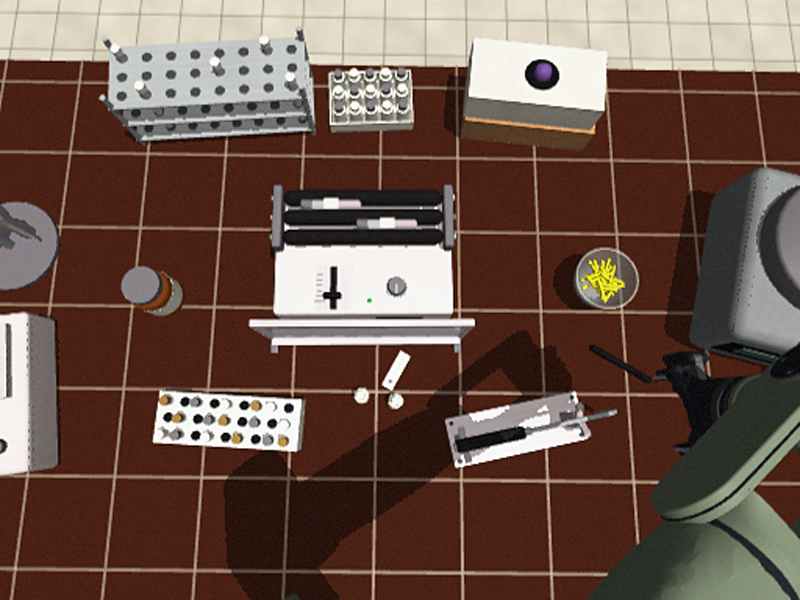

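View pics/scene11d.png

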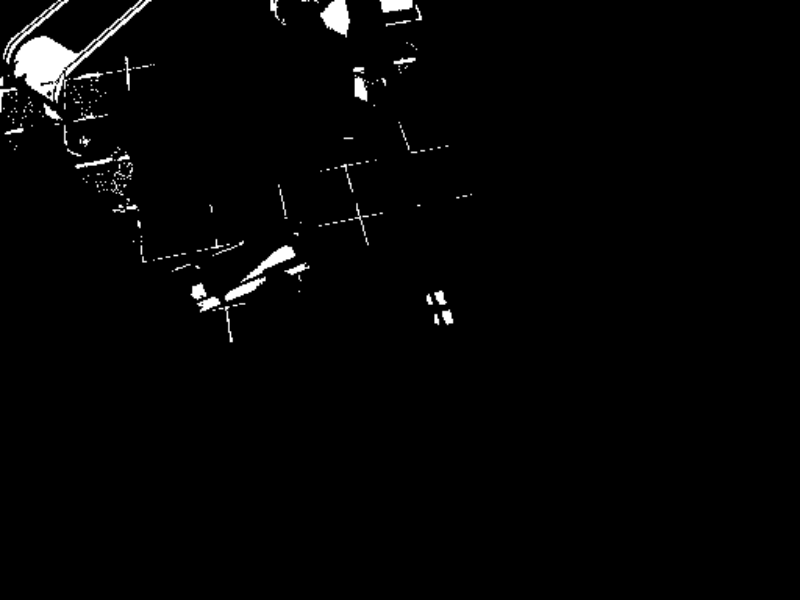

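The difference image shows only the lever, the arm and shadows have changed. The rod is back within about 1–2 mm of its first pose and the gripper touches nothing, so I hand in.

```bash
python3 -c "
from cell import order;print(order.hand_in())"
```

```text
the job is handed in; nothing more can be done
None
```

The lever is at its off stop, the rod hangs back in both forks of its rest, and the job is handed in at about 23 s of the 61 s allowed.

- **Pull:** I gripped the rod at 100 N, reached over the screen and drew the lever about 42 mm towards the robot. It dragged at about 3.5 N on the way. At the stop I held it at about 9–9.5 N for well over a second. A downward force also built up on the tool during the hold, to about 6 N beyond the rod's weight. The total load, about 11 N, stayed under the 16 N limit.
- **Rod:** After release, the handle's pose in the images is within about 2 mm of where it was at the start.
- **Everything else:** Comparing before and after pictures from the scene camera, only the lever, the arm and shadows changed. In the top view I saw nothing else out of place. The open gripper is clear of everything.
- **Not confirmed:** The deck's green LED looked the same before and during the pull, and still shows green in the last pictures. It gives no independent sign that the off contact closed; I judge that only from the force and from the lever's position.

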